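# Release the bench length stop

## Task

Loosen the knurled locking collar on top of the bench length stop by rolling a fingertip round its rim, two full turns counter-clockwise as seen from above (to within a quarter turn), then push the stop's end fence along with a fingertip until it is fully home against the block. Only touch and push, gently: do not pinch or lift anything, leave the loose things around the stop where they are, and finish clear of everything.

Things in the scene. Friction and masses are not known exactly. Their poses are not given: they have to be found in the camera images.
- stop_base: bench length stop, screwed to the bench and immovable: steel foot plate 130 x 120 x 8 mm with a grey block 76 x 120 mm on it, block top 32 mm above the bench. Origin: under the block's centre, on the bench, on the collar's axis. Its y axis runs along the sliding bar, away from the fence; z up.
- collar_top (a point): centre of the top face of the aluminium locking collar, on its upright axis. Collar 96 mm across over the crests of its 12 coarse ribs, which stand 4.5 mm out of the 87 mm body, 25 mm apart, with fine knurling between; rim 24 mm high, reaching down from this point (at the start 34 to 58 mm above the bench). Pushed from the side it yields on a spring, 1 mm per 2.5 N, up to 6 mm, and springs back.
- index_dot (a point): small round brass dot, 10 mm across, on the collar's top face, 35 mm from the axis: shows the collar's turning. At the start (tight) it points along the base's -x axis, and again after each full turn. A fixed rectangular brass mark, 6 x 10 mm, sits on the corner of the block's top nearest to -x and the fence.
- collar (a joint): turning angle of the collar (rad): 0 tight (always the start), growing counter-clockwise seen from above as it loosens; two full turns = 12.566. It can turn on to 25.1, so there is no stop at two turns. It rises 4 mm a turn, turns stiffly (0.08 N m, about 2 N at the rim) and stays where it is left.
- fence (a joint): slide of the bar with the end fence (m): 0 at the start, 0.0465 fully home against the block, growing along the base's +y axis. A pin under the collar locks it until the collar has been loosened 1.5 turns (play before that about 0.5 mm). When free it needs about 3 N to slide and stays where it is left. On the far side the bar's tail comes out of the block, up to 52 mm.
- fence_face (a point): centre of the fence's outer face, the one to push: wooden fence 80 mm wide (base x), 16 mm thick, from 3 to 29 mm above the bench; this point is 16 mm above the bench and at the start 126 mm from the collar's axis on the base's -y side. The outer face looks along the base's -y axis, away from the block.
- cup_6: loose turned wooden cup, 52 mm across, 46 mm high, standing near the stop. Origin under its centre. Leave alone.
- marker_b: loose marker pen, 135 mm long, 17 mm thick, lying near the stop. Leave alone.
- try_square: loose try square, 122 x 186 x 16 mm, lying left of the stop. Leave alone.
- pencil_a: loose pencil, 142 mm long, 7 mm thick, lying to the right. Leave alone.
- masking_roll: loose roll of masking tape, 96 mm across, 25 mm high, lying to the right. Leave alone.

How it is judged:
By the outcome, as a careful person would: the job done as asked, in the order asked, and still so for the second after the job is handed in, with the robot touching nothing.
It also fails if it takes over 64 s, if anything falls off the work surface, if the arm or the gripper's body presses on something with over 40 N, if the wrist force passes 120 N, or if a joint passes its speed limit or range.

## Robot

A 7-joint arm with a two-finger parallel gripper is mounted at the origin on a cart in front of the work surface, level with it; the furniture and walls round the work are solid. World frame = base frame: x ahead of the robot, y to its left, z up, the work surface at z = 0. Lengths are in mm, angles in rad, forces in N, time in s.
With the tool pointing down it reaches from about 400 to 875 mm from the base axis. Payload 4.4 kg.
Tool frame: the origin (TCP) lies at the very end of the fingers, on their centre line; the grasp point (between the pads) lies 19 mm behind it; z points along the fingers, y is the direction in which the jaws open and shut (so a half turn about z gives the same grasp; the last joint's range is limited). The gripper opens to 85 mm and grips with 20 to 120 N. Pads are 22 mm wide; open, the fingers measure 114 mm over their backs; the gripper's body (76 mm by 85 mm) begins 54 mm behind the grasp point. The pads swing forward as they close: fully open they stand 13 mm farther back than shut.
Start: joints at [1.123, 0.628, 0.038, 1.517, -0.027, 0.996, -0.02], TCP at [242.213, -603.201, 231.313] pointing down, gripper open.
Joint ranges: [-3.06, 3.06], [-0.37, 2.12], [-1.25, 1.32], [0.18, 2.47], [-1.1, 4.24], [0.23, 1.98], [-2.94, 2.94]. Speed limits (rad/s): [2.57, 2.57, 3.14, 3.14, 3.14, 3.14, 3.14].

## Interface

Orientations are given as [roll, pitch, yaw] about the fixed x, y, z axes, in that order (R = Rz(yaw) Ry(pitch) Rx(roll)).
In Python, from cell import ctrl gives the robot as it stands. The module is installed in compiled form; this text tells all that it offers.
- The arm moves only by the shell command python3 -m jog 'ROWS'. ROWS is text: rows parted by semicolons, each of 7 numbers parted by spaces: the shift along the tool's x, y, z in mm, then the turn, a rotation vector about the tool's x, y, z in degrees, then the opening, from -1 (shut) to 1 (fully open). In form: x y z wx wy wz claw; .... A call has 1 to 8 rows; each row is the pose to reach, as a shift and turn from the pose commanded when the call began, along the tool's axes at that moment; what a row does not reach only later rows make up. A row lasts 1/8 s, in which the tool goes at most 62.5 mm and 10.7 degrees, less where a joint would pass 70% of its speed; a pose out of reach is approached as far as the arm can. A call with a gripper value outside its range is refused whole. The fingers move at their own pace and stop on an object; the grip force is fixed at half the most. Time passes only in rows, so rows that repeat a pose let the fingers close. It gives the time, the measured TCP pose, the force and the opening at its end, in the units of the state.
- ctrl.read_state(): the state, without advancing time (a new reading comes with each control period).
- ctrl.get_image(name): name is "scene" or "top" or "wrist"; returns a dict with "image" (384x512x3 uint8, red, green, blue), "z_map" (384x512 float32, mm along the optical axis (not along the pixel's ray), 0 where there is no reading), "vertical_fov" (degrees; the focal length in pixels is half the picture's height over the tangent of half this angle, whatever the lens; pixels are square), "cx", "cy" (the principal point, pixels), "extrinsics" (4x4, takes a point from world to camera coordinates); the wrist camera has in their place "hand_eye" (4x4, takes a point from camera to tool coordinates, whose origin is the TCP and whose axes are the flange's). Camera axes: x right, y down, z forward; pixel columns grow to the right and rows downward; lengths in mm; the calibration is good to about 2 mm. A picture is of the moment at which its call begins: read the wrist's pose just before it.
- ctrl.finish_job(): hands the job in, once; it reports no verdict.
The state is a dict: "clock": time; "qpos": joint angles; "qd": joint speeds; "tau": joint torques, N m; "eef_pos": TCP position; "tool_rot": TCP orientation; "force": force on the tool from outside, world axes, zero at the start; "torque": the same for the moment, N m; "width": finger opening in mm.
Only numpy, scipy, OpenCV 4.12 (cv2) and the standard library are available. Lean on these libraries where they do the work, as an engineer would, in place of code of your own. Each camera call takes 0.05 s, during which the arm holds its last target.

## Working session

There is one attempt and no reset: what is moved stays moved. The work goes in short steps, Python scripts to look and compute and a shell command to move; the robot and the scene stay as the last step left them, time stands still between calls to the robot, and variables do not carry over. Pictures are saved under pics/ and viewed, and the job is handed in when it is done.

```bash
mkdir -p pics
cat > h.py <<'E'
import numpy as np, cv2
from cell import ctrl
def save(n,f):
    d=ctrl.get_image(n); cv2.imwrite('pics/'+f,d['image'][:,:,::-1]); return d
def K(d):
    h,w=d['image'].shape[:2]; f=h/2/np.tan(np.radians(d['vertical_fov'])/2); return f,d['cx'],d['cy']
def ray(d,u,v):
    f,cx,cy=K(d); E=np.array(d['extrinsics']); R=E[:3,:3]; t=E[:3,3]
    o=-R.T@t; return o,R.T@np.array([(u-cx)/f,(v-cy)/f,1])
def onz(d,u,v,z):
    o,r=ray(d,u,v); return o+r*(z-o[2])/r[2]
def proj(d,p):
    f,cx,cy=K(d);E=np.array(d['extrinsics']); c=E[:3,:3]@np.array(p)+E[:3,3]; return c[0]/c[2]*f+cx,c[1]/c[2]*f+cy
E
python3 - <<'E'
from h import *
s=ctrl.read_state(); print(s)
for n in ['scene','top','wrist']:
    d=save(n,n+'0.png'); print(n,d['vertical_fov'],d['cx'],d['cy'])
    if n!='wrist': print(ray(d,256,192))
E
```

```text
{'clock': 0.0, 'qpos': array([ 1.12320192,  0.62933549,  0.03844418,  1.5183926 , -0.02702157,
        0.99631708, -0.02002832]), 'qd': array([-0.00037437, -0.00032382,  0.00035608,  0.00114986, -0.00021032,
       -0.00139809, -0.0002575 ]), 'tau': array([-3.92328354e-05, -5.63405156e+01,  1.22631211e+00, -1.93449068e+01,
        1.09521937e-02,  1.06411308e-02, -1.15941015e-05]), 'eef_pos': array([ 241.97173897, -602.58781378,  230.38816725]), 'tool_rot': array([-3.13965803e+00,  8.96221549e-06,  3.81752002e-01]), 'force': array([-0.07151472, -0.41501957,  0.10277168]), 'torque': array([ 0.04211278,  0.03927556, -0.0101827 ]), 'width': 85.51676900158472}
scene 55.79644704517041 258.66331052107495 191.34653483664073
(array([ 93.69561782, 720.34668743, 516.04331151]), array([ 0.46285706, -0.75974626, -0.45673422]))
top 55.02595868491877 260.0651543002919 192.31049216242815
(array([ 360.21754334,   12.26269742, 1053.71084409]), array([ 0.1897002 ,  0.01324221, -0.98181505]))
wrist 67.76301689967327 254.34026957708417 195.63022339573985
```

View pics/top0.png

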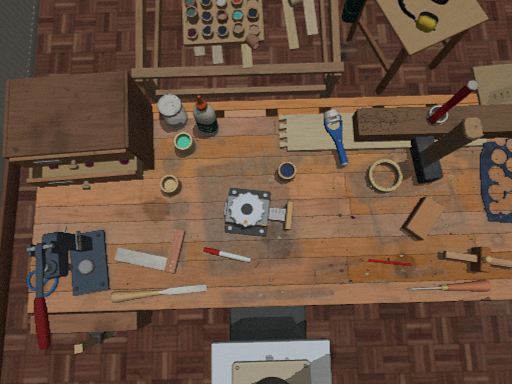

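View pics/scene0.png

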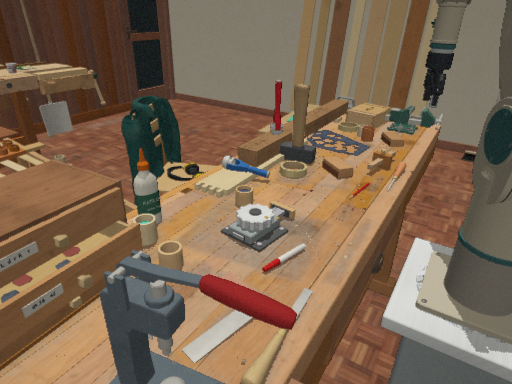

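Run:
```python
from h import *
d=save('top','t1.png')
im=d['image'][150:280,190:320,::-1]
cv2.imwrite('pics/t1c.png',cv2.resize(im,None,fx=6,fy=6,interpolation=cv2.INTER_CUBIC)[:600])
d=save('scene','s1.png')
im=d['image'][170:280,200:330,::-1]
cv2.imwrite('pics/s1c.png',cv2.resize(im,None,fx=5,fy=5,interpolation=cv2.INTER_CUBIC))
```

```text
(no output)
```

View pics/t1c.png

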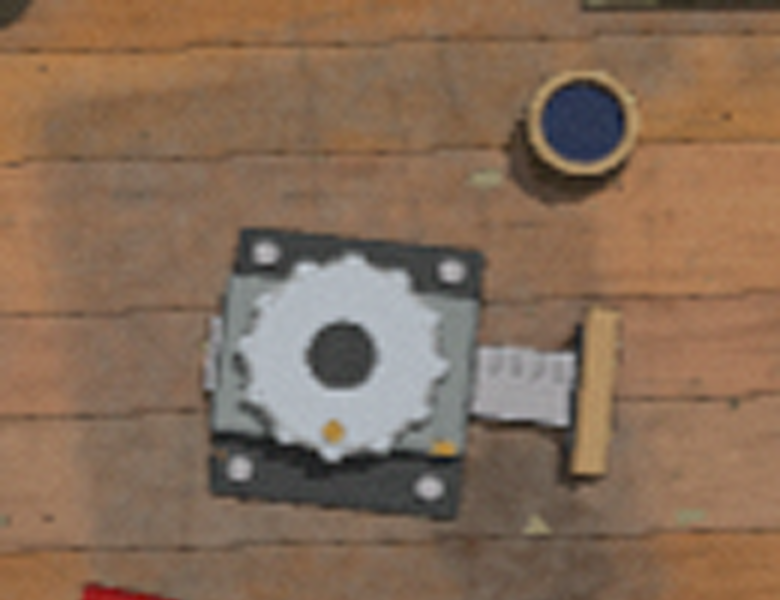

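View pics/s1c.png

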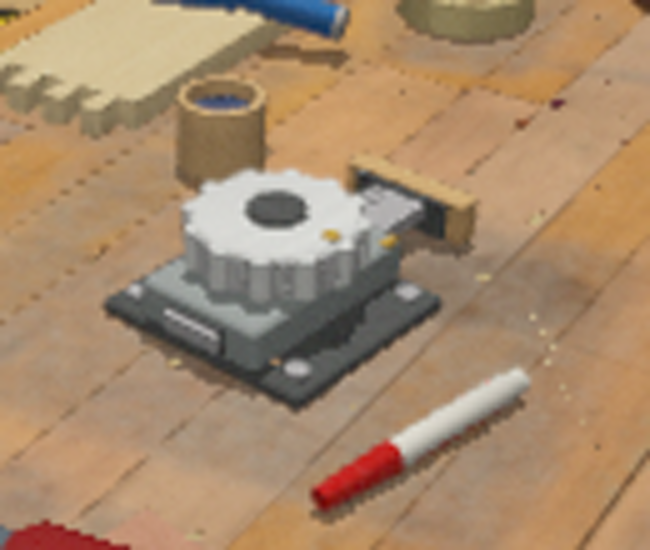

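Run:
```python
from h import *
d=ctrl.get_image('top')
P=lambda u,v,z: onz(d,u/6+190-.42,v/6+150-.42,z).round(1)
print('hole',P(341,355,58),'dot',P(334,431,58),'collar L,R,T,B',P(238,355,58),P(449,365,58),P(352,255,58),P(336,462,58))
print('fence out',P(621,310,29),P(606,475,29),'in',P(587,308,29),P(572,472,29))
print('cup',P(582,123,46),'mark',P(445,448,32))
print('foot',P(241,230,8),P(484,252,8),P(459,519,8),P(210,492,8))
c=P(341,355,58)
for (u,v,z) in [(341,355,58),(334,431,58),(606,392,29)]:
    uu,vv=u/6+190-.42,v/6+150-.42
    print(d['z_map'][int(vv-1):int(vv+2),int(uu-1):int(uu+2)])
im=d['image'];hsv=cv2.cvtColor(im,cv2.COLOR_RGB2HSV)
for z in (46,):pass
# pen
m=((hsv[...,0]<6)|(hsv[...,0]>174))&(hsv[...,1]>180)
ys,xs=np.nonzero(m[240:270,190:260]); print('penred',onz(d,xs.min()+190,ys[xs.argmin()]+240,8).round(),'end',onz(d,250,261,8).round())
d=ctrl.get_image('scene')
Q=lambda u,v,z: onz(d,u/5+200-.4,v/5+170-.4,z).round(1)
print('scene hole',Q(276,210,58),'dot',Q(331,236,58))
```

```text
hole [506.9  53.1  58. ] dot [472.4  57.1  58. ] collar L,R,T,B [508.3 100.   58. ] [500.8   4.2  58. ] [553.  47.  58.] [458.3  56.5  58. ]
fence out [528.5 -77.5  29. ] [451.4 -67.   29. ] in [529.9 -61.7  29. ] [453.2 -51.4  29. ]
cup [615.1 -61.9  46. ] mark [465.8   7.   32. ]
foot [576.7 102.1   8. ] [562.2 -14.8   8. ] [434.7   1.4   8. ] [450.9 118.5   8. ]
[[1004.6692  1001.7739  1002.7027 ]
 [1004.37915  999.48486 1001.28973]
 [1001.5396  1002.7573   997.0566 ]]
[[ 997.05444 1001.5508   999.4355 ]
 [ 998.5669  1000.4449   996.0388 ]
 [1000.5268   994.82697  999.0925 ]]
[[1030.3373 1029.385  1029.4819]
 [1028.6693 1031.9126 1031.8612]
 [1028.1472 1031.5597 1030.9939]]
penred [407. 177.   8.] end [367.  48.   8.]
scene hole [503.4  51.1  58. ] dot [467.8  57.2  58. ]
```

```bash
python3 -m jog '32 -32 0 0 0 3 -1; 64 -64 0 0 0 7 -1; 96 -96 0 0 0 11 -1; 128 -128 0 0 0 15 -1; 160 -160 0 0 0 19 -1; 192 -190 0 0 0 23 -1; 224 -220 0 0 0 27 -1; 256 -252 0 0 0 29.3 -1'
cat >> h.py <<'E'
YAW=np.radians(-7.4); C0=np.array([506.,52.])
def base(p):
    c,s=np.cos(YAW),np.sin(YAW); d=np.array(p[:2])-C0
    return np.array([c*d[0]+s*d[1],-s*d[0]+c*d[1]])
def st():
    s=ctrl.read_state(); c,q=np.cos(YAW),np.sin(YAW); f=s['force']
    b=base(s['eef_pos'])
    print('t %.2f base %s z %.1f rot %s F base [%.1f %.1f %.1f] w %.1f'%(s['clock'],b.round(1),s['eef_pos'][2],np.degrees(s['tool_rot']).round(1),c*f[0]+q*f[1],-q*f[0]+c*f[1],f[2],s['width']))
    return s
E
python3 -c "
from h import *
st();save('wrist','w1.png')"
```

```text
clock: 1.35
eef_pos: [386.6, -272.8, 231.5]
tool_rot: [3.141, -0.001, -0.131]
force: [0.4, 0.6, 0.1]
width: 0.2
t 1.35 base [ -76.6 -337.5] z 231.5 rot [180.   -0.   -7.5] F base [0.4 0.6 0.1] w 0.2
```

```bash
python3 -m jog '13 -43 0 0 0 0 -1; 26 -86 0 0 0 0 -1; 39 -129 20 0 0 0 -1; 52 -172 50 0 0 0 -1; 65 -215 80 0 0 0 -1; 76 -250 100 0 0 0 -1; 76 -250 100 0 0 0 -1'; 
python3 -c "
from h import *
st();d=save('wrist','w2.png');print(np.array(d['hand_eye']).round(3));save('top','t2.png')
d=save('scene','s2.png');im=d['image'][100:290,160:360,::-1]
cv2.imwrite('pics/s2c.png',cv2.resize(im,None,fx=3,fy=3,interpolation=cv2.INTER_CUBIC))"
```

```text
clock: 2.28
eef_pos: [493.9, -32.6, 129.9]
tool_rot: [-3.14, 0.002, -0.124]
force: [-0.2, 0.8, 0.5]
width: 0.0
t 2.27 base [ -1.2 -85.4] z 129.9 rot [-1.799e+02  1.000e-01 -7.100e+00] F base [-0.3 0.7 0.5] w 0.0
[[-0.00000e+00 -9.51000e-01 -3.10000e-01  7.99830e+01]
 [ 1.00000e+00 -1.00000e-03  1.00000e-03 -1.67000e-01]
 [-1.00000e-03 -3.10000e-01  9.51000e-01 -1.42771e+02]
 [ 0.00000e+00  0.00000e+00  0.00000e+00  1.00000e+00]]
```

View pics/w2.png

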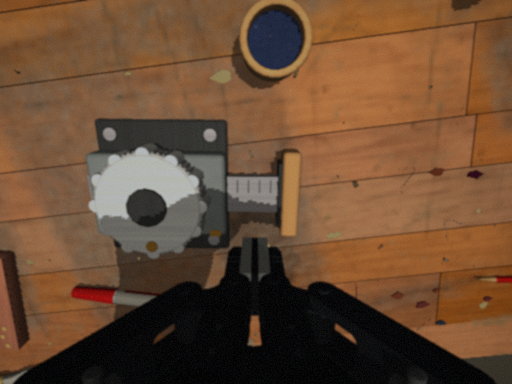

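View pics/s2c.png

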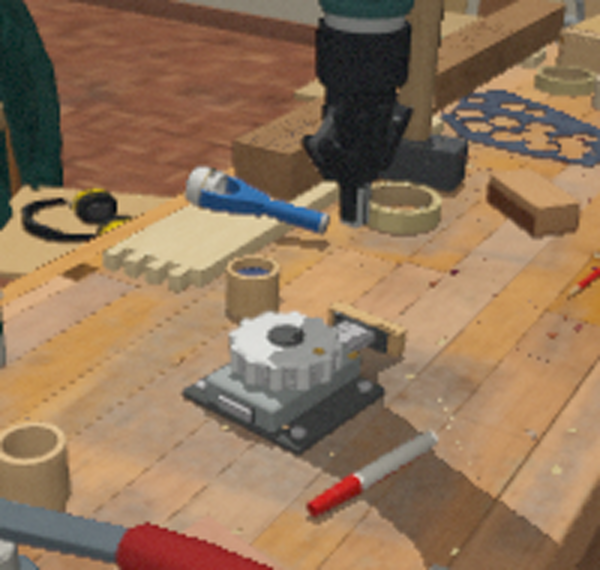

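View pics/t2.png

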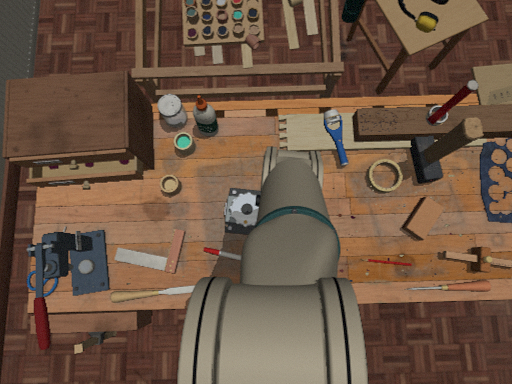

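```bash
python3 -m jog '1 -6 30 0 0 -0.3 -1; 1 -13 60 0 0 -0.3 -1; 1 -13 80 0 0 -0.3 -1; 1 -13 87 0 0 -0.3 -1; 1 -13 87 0 0 -0.3 -1; 1 -13 87 0 0 -0.3 -1'; 
python3 -c "
from h import *
st();d=save('wrist','w3.png');
d=save('scene','s3.png');im=d['image'][150:290,210:360,::-1]
cv2.imwrite('pics/s3c.png',cv2.resize(im,None,fx=4,fy=4,interpolation=cv2.INTER_CUBIC))"
```

```text
clock: 3.18
eef_pos: [496.9, -23.7, 45.3]
tool_rot: [-3.142, -0.002, -0.125]
force: [0.3, 0.8, 0.9]
width: -0.1
t 3.17 base [  0.7 -76.2] z 45.3 rot [-1.8e+02 -1.0e-01 -7.2e+00] F base [0.2 0.9 0.9] w -0.1
```

View pics/w3.png

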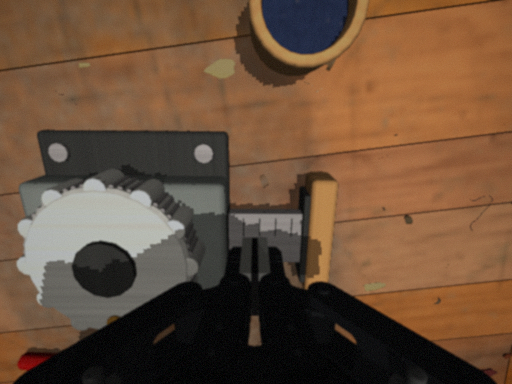

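View pics/s3c.png

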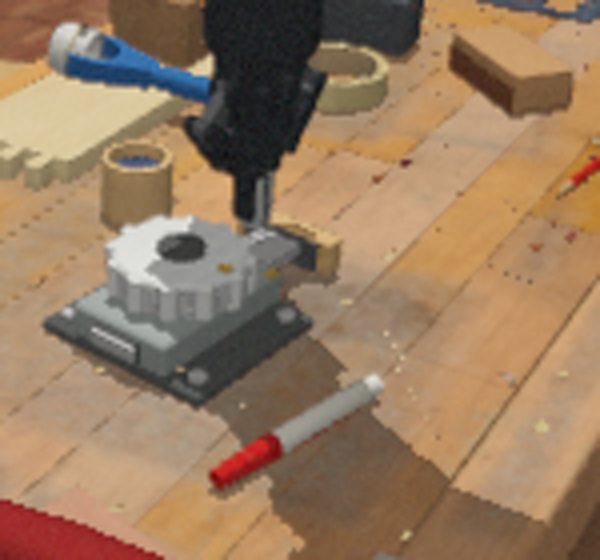

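```bash
cat >> h.py <<'E'
from scipy.spatial.transform import Rotation as Rn
def wonz(d,s,u,v,z):
    f,cx,cy=K(d); H=np.array(d['hand_eye']); R=Rn.from_euler('xyz',s['tool_rot']).as_matrix()
    o=R@H[:3,3]+s['eef_pos']; r=R@H[:3,:3]@np.array([(u-cx)/f,(v-cy)/f,1]); return o+r*(z-o[2])/r[2]
E
python3 -c "
from h import *
s=st();d=ctrl.get_image('wrist')
p=wonz(d,s,104,269,58);print(p,base(p)); p=wonz(d,s,336,182,29);print(base(p)); p=wonz(d,s,228,132,8);print(base(p));p=wonz(d,s,39,131,8);print(base(p))
s=st()"
```

```text
t 3.27 base [  0.6 -75.9] z 45.2 rot [-1.8e+02 -1.0e-01 -7.1e+00] F base [-0.4 0.2 0.7] w 0.3
[504.06646351  54.73030949  58.        ] [-2.26908422  2.4585382 ]
[  37.26357704 -122.80618149]
[ 63.25747414 -59.41408507]
[63.38173908 57.02989345]
t 3.33 base [  0.5 -75.8] z 45.1 rot [-1.8e+02 -1.0e-01 -7.1e+00] F base [-0.2 0.1 0.5] w 0.0
```

```bash
python3 -m jog '-0.5 -7 1 0 0 0 -1; -0.5 -14 1 0 0 0 -1; -0.5 -18 1 0 0 0 -1; -0.5 -18 1 0 0 0 -1'; python3 -c "
from h import *
st()"; python3 -m jog '0 -2 0 0 0 0 -1; 0 -4 0 0 0 0 -1; 0 -4 0 0 0 0 -1';python3 -c "
from h import *
st()"
```

```text
clock: 3.82
eef_pos: [497.9, -6.0, 43.4]
tool_rot: [3.14, -0.0, -0.125]
force: [-0.8, -4.4, 1.7]
width: 0.0
t 3.83 base [ -0.6 -58.5] z 43.4 rot [179.9  -0.   -7.1] F base [-0.2 -4.4 1.7] w 0.0
clock: 4.2
eef_pos: [498.2, -3.6, 43.5]
tool_rot: [3.139, -0.0, -0.127]
force: [-1.9, -7.1, 3.2]
width: 0.1
t 4.20 base [ -0.6 -56.1] z 43.5 rot [179.9  -0.   -7.3] F base [-0.9 -7.2 3.2] w 0.1
```

```bash
cat > path.py <<'E'
import numpy as np
a,b,R=11.5,10,44
pts=[(0,-b-R)]
for cx,cy,t0 in [(a,-b,-90),(a,b,0),(-a,b,90),(-a,-b,180)]:
    for t in np.radians(np.linspace(t0,t0+90,91)): pts.append((cx+R*np.cos(t),cy+R*np.sin(t)))
pts.append((0,-b-R)); pts=np.array(pts)
L=np.r_[0,np.cumsum(np.hypot(*np.diff(pts,axis=0).T))]
n=48
q=np.array([[np.interp(L[-1]*k/n,L,pts[:,i]) for i in (0,1)] for k in range(n+1)]).round(0)
for c in range(6):
    q0=q[8*c]; print(c,q0,'; '.join('%g %g 0 0 0 0 -1'%(p[0]-q0[0],-(p[1]-q0[1])) for p in q[8*c+1:8*c+9]))
E
python3 path.py
```

```text
0 [  0. -54.] 8 -0 0 0 0 0 -1; 15 -0 0 0 0 0 -1; 23 -1 0 0 0 0 -1; 30 -4 0 0 0 0 -1; 36 -8 0 0 0 0 -1; 42 -12 0 0 0 0 -1; 47 -18 0 0 0 0 -1; 51 -24 0 0 0 0 -1
1 [ 51. -30.] 3 -8 0 0 0 0 -1; 4 -15 0 0 0 0 -1; 5 -22 0 0 0 0 -1; 5 -30 0 0 0 0 -1; 5 -38 0 0 0 0 -1; 4 -45 0 0 0 0 -1; 3 -52 0 0 0 0 -1; 0 -60 0 0 0 0 -1
2 [51. 30.] -4 -6 0 0 0 0 -1; -9 -12 0 0 0 0 -1; -15 -16 0 0 0 0 -1; -21 -20 0 0 0 0 -1; -28 -23 0 0 0 0 -1; -36 -24 0 0 0 0 -1; -43 -24 0 0 0 0 -1; -51 -24 0 0 0 0 -1
3 [ 0. 54.] -8 -0 0 0 0 0 -1; -15 -0 0 0 0 0 -1; -23 1 0 0 0 0 -1; -30 4 0 0 0 0 -1; -36 8 0 0 0 0 -1; -42 12 0 0 0 0 -1; -47 18 0 0 0 0 -1; -51 24 0 0 0 0 -1
4 [-51.  30.] -3 8 0 0 0 0 -1; -4 15 0 0 0 0 -1; -5 22 0 0 0 0 -1; -5 30 0 0 0 0 -1; -5 38 0 0 0 0 -1; -4 45 0 0 0 0 -1; -3 52 0 0 0 0 -1; 0 60 0 0 0 0 -1
5 [-51. -30.] 4 6 0 0 0 0 -1; 9 12 0 0 0 0 -1; 15 16 0 0 0 0 -1; 21 20 0 0 0 0 -1; 28 23 0 0 0 0 -1; 36 24 0 0 0 0 -1; 43 24 0 0 0 0 -1; 51 24 0 0 0 0 -1
```

```bash
python3 -m jog '8 0 0 0 0 0 -1; 15 0 0 0 0 0 -1; 23 -1 0 0 0 0 -1; 30 -4 0 0 0 0 -1; 36 -8 0 0 0 0 -1; 42 -12 0 0 0 0 -1; 47 -18 0 0 0 0 -1; 51 -24 0 0 0 0 -1'
cat >> h.py <<'E'
def look(k):
    st(); d=ctrl.get_image('scene'); a=cv2.resize(d['image'][190:250,220:310,::-1],None,fx=5,fy=5,interpolation=cv2.INTER_CUBIC)
    d=ctrl.get_image('top'); b=cv2.resize(d['image'][180:240,215:275,::-1],None,fx=5,fy=5,interpolation=cv2.INTER_CUBIC)
    cv2.imwrite('pics/k%s.png'%k,np.hstack([a,b]))
E
python3 -c "
from h import *
look(0);save('wrist','w4.png')"
```

```text
clock: 5.2
eef_pos: [552.7, 17.5, 43.2]
tool_rot: [-3.141, -0.0, -0.124]
force: [0.2, -1.3, -0.2]
width: -0.2
t 5.20 base [ 50.7 -28.2] z 43.2 rot [-179.9   -0.    -7.1] F base [0.4 -1.2 -0.2] w -0.2
```

View pics/k0.png

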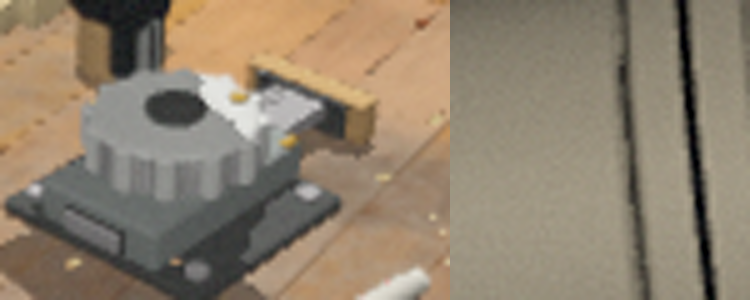

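View pics/w4.png

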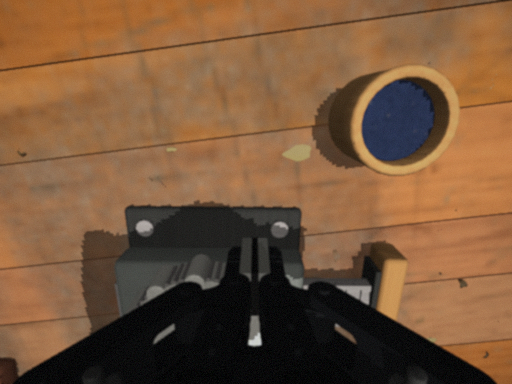

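```bash
cat >> h.py <<'E'
def ang(u,v,z=58):
    d=ctrl.get_image('scene'); b=base(onz(d,u/5+220-.4,v/5+190-.4,z)+np.array([2.6,0.9,0])); 
    print('dot base',b.round(1),'r %.1f turn %.0f deg'%(np.hypot(*b),(np.degrees(np.arctan2(b[1],b[0]))-180)%360))
E
python3 -c "
from h import *
ang(238,97,58.5)"
```

```text
dot base [-15.7 -30.3] r 34.1 turn 63 deg
```

```bash
python3 -m jog '3 -8 0 0 0 0 -1; 4 -15 0 0 0 0 -1; 5 -22 0 0 0 0 -1; 5 -30 0 0 0 0 -1; 5 -38 0 0 0 0 -1; 4 -45 0 0 0 0 -1; 3 -52 0 0 0 0 -1; 0 -60 0 0 0 0 -1' 
python3 -c "
from h import *
look(1)"
```

```text
clock: 6.4
eef_pos: [559.3, 76.5, 43.3]
tool_rot: [-3.141, 0.0, -0.124]
force: [0.2, 0.0, -0.7]
width: 0.2
t 6.40 base [49.7 31.2] z 43.3 rot [-180.     0.    -7.1] F base [0.2 0.1 -0.7] w 0.2
```

View pics/k1.png

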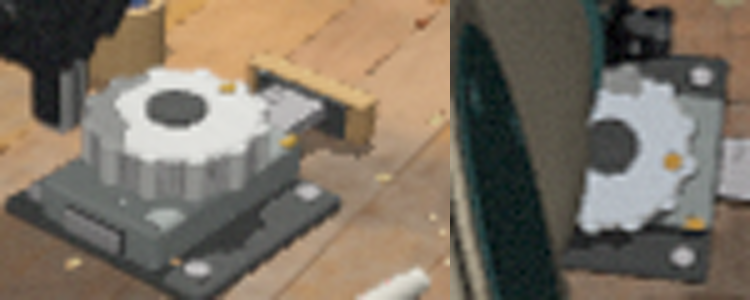

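```bash
python3 -m jog '-3 2 0 0 0 0 -1; -6 4 0 0 0 0 -1; -6 4 0 0 0 0 -1' 
python3 -c "
from h import *
ang(227,87);st()"
```

```text
clock: 6.88
eef_pos: [556.1, 73.4, 44.0]
tool_rot: [-3.139, -0.006, -0.124]
force: [6.5, 3.1, -1.9]
width: -0.3
dot base [ -4.6 -35.4] r 35.7 turn 83 deg
t 6.92 base [47.  27.7] z 44.0 rot [-179.9   -0.4   -7.1] F base [5.8 3.3 -2.2] w 0.0
```

```bash
cat > circ.py <<'E'
import numpy as np,sys
th0,step,r=map(float,sys.argv[1:4])
P=lambda t:np.round(r*np.array([np.cos(np.radians(t)),np.sin(np.radians(t))]),1)
for c in range(int(sys.argv[4])):
    t=th0+8*step*c; q0=P(t).round(0)
    print(t,q0,'; '.join('%.0f %.0f 0 0 0 0 -1'%(p[0]-q0[0],-(p[1]-q0[1])) for p in [P(t+step*k) for k in range(1,9)]))
E
python3 circ.py 30 7.5 52 6
```

```text
30.0 [45. 26.] -4 -6 0 0 0 0 -1; -8 -11 0 0 0 0 -1; -13 -15 0 0 0 0 -1; -19 -19 0 0 0 0 -1; -25 -22 0 0 0 0 -1; -32 -24 0 0 0 0 -1; -38 -26 0 0 0 0 -1; -45 -26 0 0 0 0 -1
90.0 [ 0. 52.] -7 0 0 0 0 0 -1; -14 2 0 0 0 0 -1; -20 4 0 0 0 0 -1; -26 7 0 0 0 0 -1; -32 11 0 0 0 0 -1; -37 15 0 0 0 0 -1; -41 20 0 0 0 0 -1; -45 26 0 0 0 0 -1
150.0 [-45.  26.] -3 6 0 0 0 0 -1; -5 12 0 0 0 0 -1; -7 19 0 0 0 0 -1; -7 26 0 0 0 0 -1; -7 33 0 0 0 0 -1; -5 40 0 0 0 0 -1; -3 46 0 0 0 0 -1; 0 52 0 0 0 0 -1
210.0 [-45. -26.] 4 6 0 0 0 0 -1; 8 11 0 0 0 0 -1; 13 15 0 0 0 0 -1; 19 19 0 0 0 0 -1; 25 22 0 0 0 0 -1; 32 24 0 0 0 0 -1; 38 26 0 0 0 0 -1; 45 26 0 0 0 0 -1
270.0 [ -0. -52.] 7 -0 0 0 0 0 -1; 14 -2 0 0 0 0 -1; 20 -4 0 0 0 0 -1; 26 -7 0 0 0 0 -1; 32 -11 0 0 0 0 -1; 37 -15 0 0 0 0 -1; 41 -20 0 0 0 0 -1; 45 -26 0 0 0 0 -1
330.0 [ 45. -26.] 3 -6 0 0 0 0 -1; 5 -12 0 0 0 0 -1; 7 -19 0 0 0 0 -1; 7 -26 0 0 0 0 -1; 7 -33 0 0 0 0 -1; 5 -40 0 0 0 0 -1; 3 -46 0 0 0 0 -1; 0 -52 0 0 0 0 -1
```

```bash
python3 -m jog '-4 -6 0 0 0 0 -1; -8 -11 0 0 0 0 -1; -13 -15 0 0 0 0 -1; -19 -19 0 0 0 0 -1; -25 -22 0 0 0 0 -1; -32 -24 0 0 0 0 -1; -38 -26 0 0 0 0 -1; -45 -26 0 0 0 0 -1' 
python3 -c "
from h import *
look(2)"
```

```text
clock: 7.92
eef_pos: [514.1, 108.2, 44.3]
tool_rot: [-3.136, -0.005, -0.122]
force: [3.7, 10.1, 4.2]
width: 0.0
t 7.92 base [ 0.8 56.8] z 44.3 rot [-179.7   -0.3   -7. ] F base [2.3 10.5 4.2] w 0.0
```

View pics/k2.png

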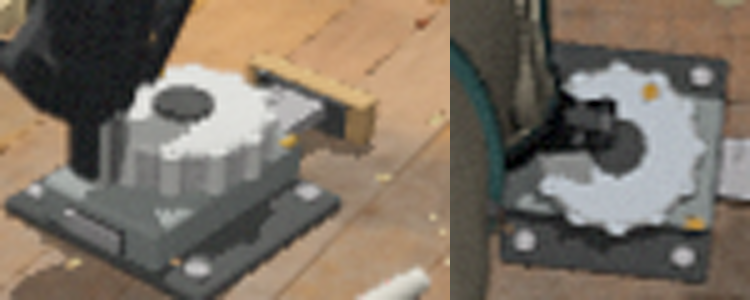

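```bash
cat >> h.py <<'E'
def angt(u,v,z=60):
    d=ctrl.get_image('top'); u-=450; b=base(onz(d,u/5+215-.4,v/5+180-.4,z)+np.array([-0.5,-1,0]))
    print('dot base',b.round(1),'r %.1f turn %.0f deg'%(np.hypot(*b),(np.degrees(np.arctan2(b[1],b[0]))-180)%360))
E
python3 -c "
from h import *
angt(650,92)"; python3 -m jog '-7 -1 0 0 0 0 -1; -14 1 0 0 0 0 -1; -20 3 0 0 0 0 -1; -26 6 0 0 0 0 -1; -32 10 0 0 0 0 -1; -37 14 0 0 0 0 -1; -41 19 0 0 0 0 -1; -46 25 0 0 0 0 -1' 
python3 -c "
from h import *
look(3)"
```

```text
dot base [ 31.8 -19.1] r 37.1 turn 149 deg
clock: 9.07
eef_pos: [461.0, 85.4, 43.2]
tool_rot: [-3.141, 0.003, -0.123]
force: [-1.1, 4.1, 0.8]
width: 0.0
t 9.07 base [-48.9  27.3] z 43.2 rot [-180.     0.2   -7.1] F base [-1.6 3.9 0.8] w 0.0
```

View pics/k3.png

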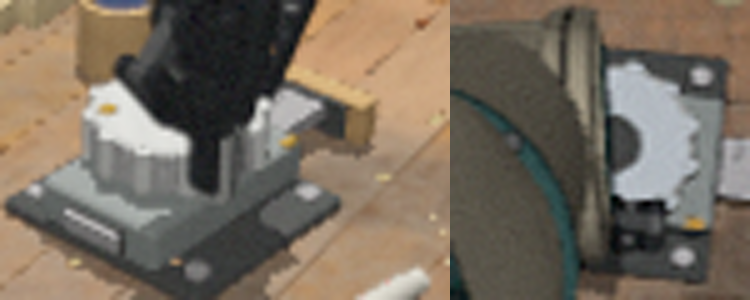

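```bash
python3 -c "
from h import *
ang(107,108,60)"; python3 -m jog '-2 6 0 0 0 0 -1; -4 12 0 0 0 0 -1; -6 19 0 0 0 0 -1; -6 26 0 0 0 0 -1; -6 33 0 0 0 0 -1; -4 40 0 0 0 0 -1; -2 46 0 0 0 0 -1; 1 52 0 0 0 0 -1' 
python3 -c "
from h import *
look(4)"
```

```text
dot base [24.8 24. ] r 34.5 turn 224 deg
clock: 10.22
eef_pos: [453.4, 31.9, 43.0]
tool_rot: [3.14, 0.008, -0.125]
force: [-8.2, 0.3, 4.4]
width: 0.1
t 10.22 base [-49.6 -26.8] z 43.0 rot [179.9   0.4  -7.1] F base [-8.2 -0.8 4.4] w 0.1
```

View pics/k4.png

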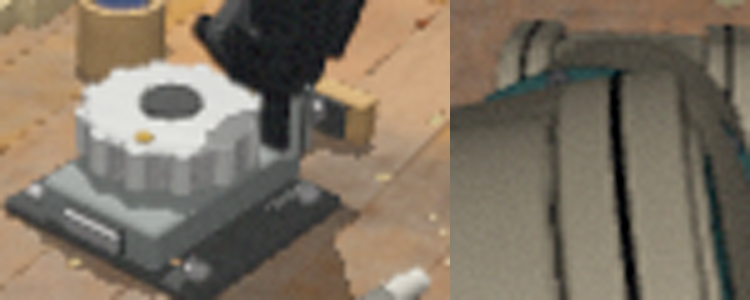

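```bash
python3 -c "
from h import *
ang(145,138,61)"; python3 -m jog '4 6 0 0 0 0 -1; 8 11 -1 0 0 0 -1; 13 15 -1 0 0 0 -1; 19 19 -2 0 0 0 -1; 25 22 -2 0 0 0 -1; 32 24 -2 0 0 0 -1; 38 26 -2 0 0 0 -1; 45 26 -2 0 0 0 -1' 
python3 -c "
from h import *
look(5)"
```

```text
dot base [-9.1 34.6] r 35.8 turn 285 deg
clock: 11.38
eef_pos: [498.2, -3.4, 44.9]
tool_rot: [3.137, 0.001, -0.129]
force: [-2.2, -6.0, -2.5]
width: 0.2
t 11.38 base [ -0.6 -56. ] z 44.9 rot [179.7   0.   -7.4] F base [-1.4 -6.3 -2.5] w 0.2
```

View pics/k5.png

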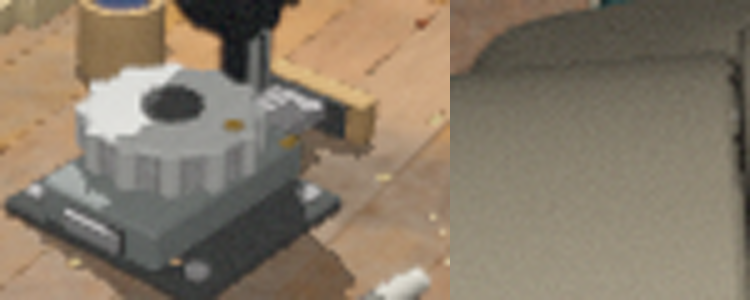

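```bash
python3 -c "
from h import *
ang(233,126,62)"; python3 -m jog '7 0 0 0 0 0 -1; 14 -2 0 0 0 0 -1; 20 -4 0 0 0 0 -1; 26 -7 0 0 0 0 -1; 32 -11 0 0 0 0 -1; 37 -15 0 0 0 0 -1; 41 -20 0 0 0 0 -1; 45 -26 0 0 0 0 -1' 
python3 -c "
from h import *
look(6)"
```

```text
dot base [-35.   -1.3] r 35.0 turn 2 deg
clock: 12.52
eef_pos: [548.1, 21.7, 45.6]
tool_rot: [3.141, -0.002, -0.125]
force: [1.2, -4.9, -0.1]
width: 0.2
t 12.53 base [ 45.7 -24.6] z 45.6 rot [ 1.8e+02 -1.0e-01 -7.1e+00] F base [1.9 -4.7 -0.1] w 0.2
```

View pics/k6.png

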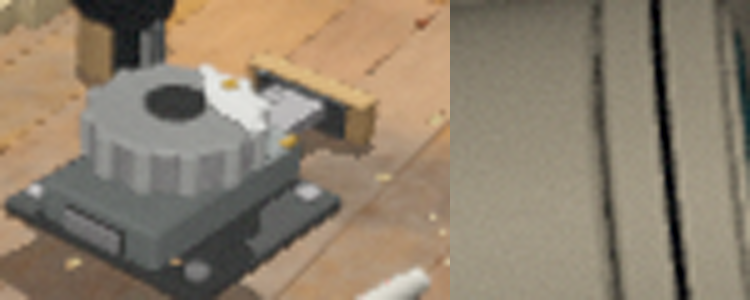

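```bash
python3 -c "
from h import *
ang(230,84,63)"; python3 -m jog '3 -6 0 0 0 0 -1; 5 -12 0 0 0 0 -1; 6 -19 0 0 0 0 -1; 6 -26 0 0 0 0 -1; 6 -33 0 0 0 0 -1; 4 -40 0 0 0 0 -1; 2 -46 0 0 0 0 -1; -1 -52 0 0 0 0 -1' 
python3 -c "
from h import *
look(7)"
```

```text
dot base [ -9.2 -31.8] r 33.1 turn 74 deg
clock: 13.68
eef_pos: [555.8, 75.4, 46.2]
tool_rot: [-3.139, -0.007, -0.123]
force: [8.1, -0.2, 0.3]
width: -0.1
t 13.68 base [46.3 29.6] z 46.2 rot [-179.9   -0.4   -7.1] F base [8.0 0.9 0.3] w -0.1
```

View pics/k7.png

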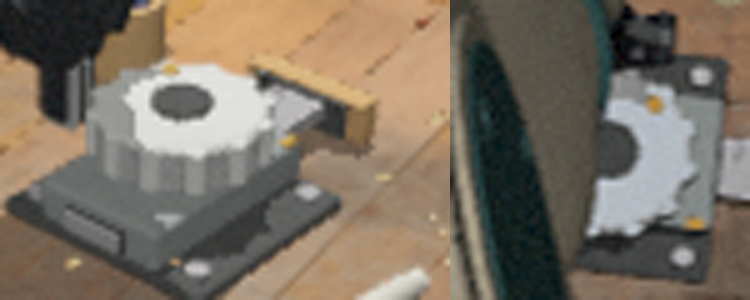

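```bash
python3 -c "
from h import *
ang(171,70,63);angt(656,104,63)"; python3 -m jog '-4 -6 0 0 0 0 -1; -8 -11 0 0 0 0 -1; -13 -15 -1 0 0 0 -1; -19 -19 -1 0 0 0 -1; -25 -22 -2 0 0 0 -1; -32 -24 -2 0 0 0 -1; -38 -26 -2 0 0 0 -1; -45 -26 -2 0 0 0 -1' 
python3 -c "
from h import *
look(8)"
```

```text
dot base [ 22.6 -23. ] r 32.2 turn 134 deg
dot base [ 25.  -23.2] r 34.1 turn 137 deg
clock: 14.88
eef_pos: [510.3, 110.2, 47.3]
tool_rot: [-3.137, 0.001, -0.12]
force: [2.5, 5.1, -0.1]
width: 0.2
t 14.88 base [-3.3 58.2] z 47.3 rot [-179.7    0.    -6.9] F base [1.8 5.4 -0.1] w 0.2
```

View pics/k8.png

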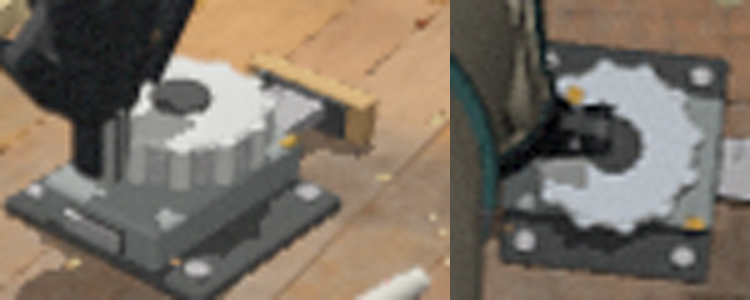

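```bash
python3 -c "
from h import *
angt(574,95,64)"; python3 -m jog '-7 0 0 0 0 0 -1; -13 2 0 0 0 0 -1; -19 4 0 0 0 0 -1; -25 7 0 0 0 0 -1; -30 11 0 0 0 0 -1; -35 15 0 0 0 0 -1; -39 20 0 0 0 0 -1; -43 26 0 0 0 0 -1' 
python3 -c "
from h import *
look(9)"
```

```text
dot base [25.4 21.8] r 33.5 turn 221 deg
clock: 16.02
eef_pos: [462.1, 85.9, 47.0]
tool_rot: [-3.141, 0.005, -0.122]
force: [-2.0, 3.8, 0.0]
width: -0.0
t 16.02 base [-48.  28.] z 47.0 rot [-180.     0.3   -7. ] F base [-2.5 3.5 0.0] w -0.0
```

View pics/k9.png

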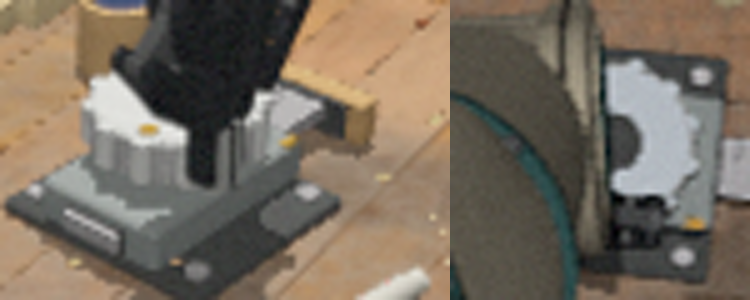

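```bash
python3 -c "
from h import *
ang(148,130,65)"; python3 -m jog '-2 6 0 0 0 0 -1; -4 12 0 0 0 0 -1; -6 19 0 0 0 0 -1; -6 26 0 0 0 0 -1; -6 33 0 0 0 0 -1; -4 40 0 0 0 0 -1; -2 46 0 0 0 0 -1; 1 52 0 0 0 0 -1' 
python3 -c "
from h import *
look(10)"
```

```text
dot base [-9.6 33.1] r 34.4 turn 286 deg
clock: 17.18
eef_pos: [453.3, 32.1, 46.8]
tool_rot: [3.14, 0.011, -0.124]
force: [-9.0, 0.7, 6.0]
width: -0.2
t 17.18 base [-49.7 -26.5] z 46.8 rot [179.9   0.7  -7.1] F base [-9.0 -0.5 6.0] w -0.2
```

View pics/k10.png

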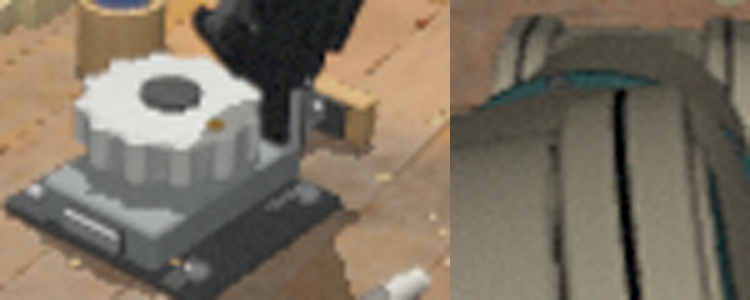

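```bash
python3 -c "
from h import *
ang(215,126,66)"; python3 -m jog '4 6 0 0 0 0 -1; 7 10 0 0 0 0 -1; 3 14 0 0 0 0 -1; -5 22 0 0 0 0 -1; -13 30 0 0 0 0 -1; -20 40 0 0 0 0 -1' 
python3 -c "
from h import *
look(11)"
```

```text
dot base [-32.5   9.9] r 34.0 turn 343 deg
clock: 18.08
eef_pos: [434.5, -5.1, 47.9]
tool_rot: [-3.141, 0.001, -0.124]
force: [-0.0, 0.1, -0.0]
width: -0.2
t 18.07 base [-63.6 -65.9] z 47.9 rot [-180.     0.    -7.1] F base [-0.0 0.1 -0.0] w -0.2
```

View pics/k11.png

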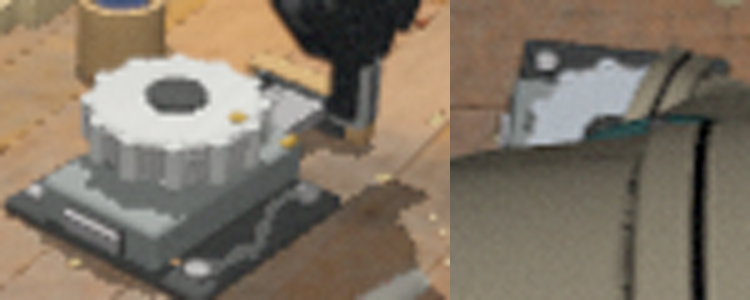

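```bash
python3 -c "
from h import *
ang(237,118,66);print(ctrl.read_state()['qpos'].round(2))"; python3 -m jog '10 30 -6 0 0 0 -1; 35 60 -12 0 0 0 -1; 64 88 -12 0 0 0 -1; 64 88 -12 0 0 0 -1; 64 88 -12 0 0 0 -1'
python3 -c "
from h import *
s=st();print(s['qpos'].round(2));save('scene','s12.png')"
```

```text
dot base [-35.8  -3.2] r 35.9 turn 5 deg
[-0.16  0.69  0.15  2.25 -0.42  0.23 -1.33]
clock: 18.85
eef_pos: [487.0, -98.9, 59.5]
tool_rot: [-3.141, 0.002, -0.124]
force: [0.5, 0.4, 0.0]
width: 0.4
t 18.85 base [   0.6 -152.1] z 59.5 rot [-1.8e+02  1.0e-01 -7.1e+00] F base [0.4 0.5 0.0] w 0.4
[ 0.02  0.71  0.19  2.08 -0.33  0.39 -1.22]
```

View pics/s12.png

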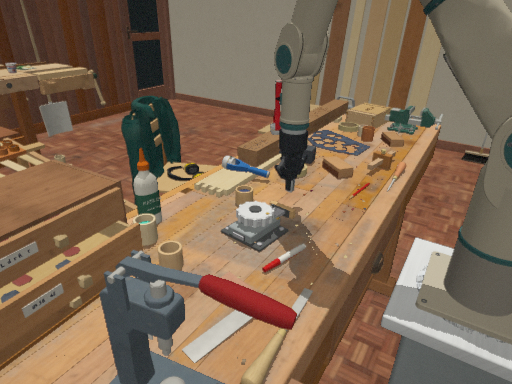

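```bash
python3 -m jog '0 0 0 0 0 -10 -1; 0 0 0 0 0 -20 -1; 0 0 0 0 0 -30 -1; 0 0 0 0 0 -40 -1; 0 0 0 0 0 -50 -1; 0 0 0 0 0 -60 -1; 0 0 0 0 0 -70 -1; 0 0 0 0 0 -80 -1'
python3 -m jog '0 0 10 0 0 -10 -1; 0 0 20 0 0 -10.4 -1; 0 0 30 0 0 -10.4 -1; 0 0 40 0 0 -10.4 -1; 0 0 46 0 0 -10.4 -1; 0 0 46 0 0 -10.4 -1; 0 0 46 0 0 -10.4 -1'
python3 -c "
from h import *
s=st();print(s['qpos'].round(2));save('wrist','w13.png')
d=save('scene','s13.png');im=d['image'][150:290,210:360,::-1]
cv2.imwrite('pics/s13c.png',cv2.resize(im,None,fx=4,fy=4,interpolation=cv2.INTER_CUBIC))"
```

```text
clock: 19.9
eef_pos: [486.9, -98.2, 59.7]
tool_rot: [-3.14, 0.0, 1.28]
force: [0.3, -0.4, 0.2]
width: -0.2
clock: 20.78
eef_pos: [487.7, -99.6, 13.9]
tool_rot: [-3.141, 0.0, 1.453]
force: [-0.2, 0.5, -0.3]
width: 0.3
t 20.77 base [   1.4 -152.7] z 13.9 rot [-180.     0.    83.3] F base [-0.2 0.5 -0.3] w 0.3
[ 0.23  0.79 -0.13  2.08  0.33  0.29 -0.29]
```

View pics/s13c.png

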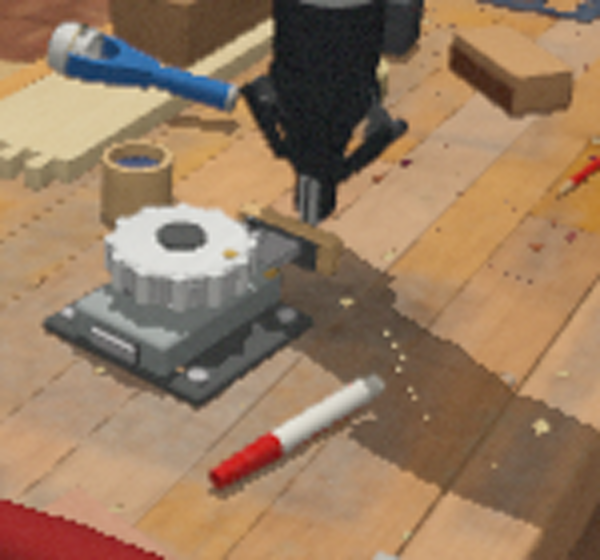

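View pics/w13.png

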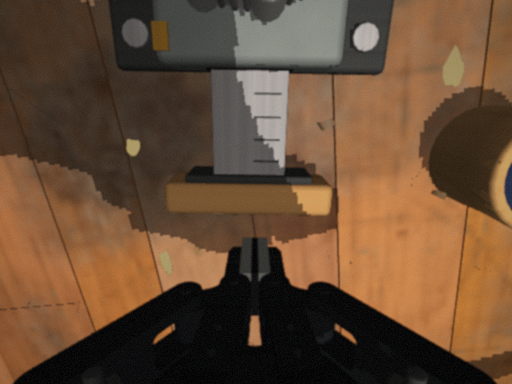

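```bash
python3 -m jog '6 0 0 0 0 0 -1; 11 0 0 0 0 0 -1; 15 0 0 0 0 0 -1; 19 0 0 0 0 0 -1; 23 0 0 0 0 0 -1; 27 0 0 0 0 0 -1; 31 0 0 0 0 0 -1; 35 0 0 0 0 0 -1'
python3 -c "
from h import *
s=st();save('wrist','w14.png')"
```

```text
clock: 21.88
eef_pos: [491.9, -64.7, 13.8]
tool_rot: [-3.141, 0.0, 1.453]
force: [1.0, -2.9, 0.1]
width: 0.1
t 21.88 base [   1.1 -117.5] z 13.8 rot [-180.     0.    83.3] F base [1.4 -2.8 0.1] w 0.1
```

View pics/w14.png

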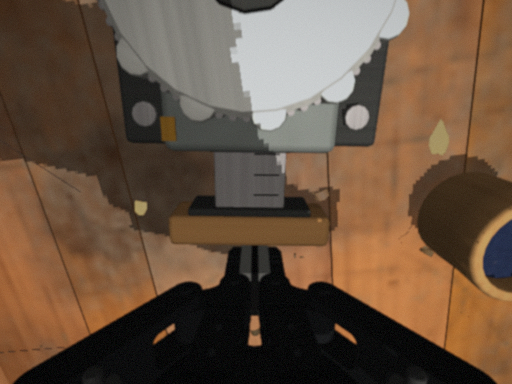

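The fence slides at about 3 N and is unlocked. I'll keep pushing.

```bash
python3 -m jog '4 0 0 0 0 0 -1; 8 0 0 0 0 0 -1; 12 0 0 0 0 0 -1; 16 0 0 0 0 0 -1; 20 0 0 0 0 0 -1; 22 0 0 0 0 0 -1; 24 0 0 0 0 0 -1; 24 0 0 0 0 0 -1'
python3 -c "
from h import *
s=st();save('wrist','w15.png')"
```

```text
clock: 22.92
eef_pos: [494.2, -40.5, 13.7]
tool_rot: [-3.14, -0.0, 1.454]
force: [0.3, -0.4, 0.7]
width: 0.2
t 22.93 base [  0.2 -93.3] z 13.7 rot [-179.9   -0.    83.3] F base [0.3 -0.4 0.7] w 0.2
```

View pics/w15.png

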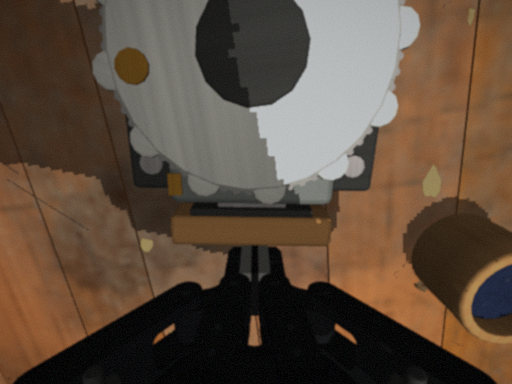

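```bash
python3 -m jog '1 0 0 0 0 0 -1; 2 0 0 0 0 0 -1; 3 0 0 0 0 0 -1; 3 0 0 0 0 0 -1' | grep -E 'eef|force'
python3 -m jog '0.7 0 0 0 0 0 -1; 1.5 0 0 0 0 0 -1; 1.5 0 0 0 0 0 -1'| grep -E 'eef|force'
```

```text
eef_pos: [494.3, -37.9, 13.6]
force: [0.6, -2.7, -0.0]
eef_pos: [494.5, -36.8, 13.7]
force: [-1.5, -2.7, 0.0]
```

```bash
python3 -m jog '0.7 0 0 0 0 0 -1; 1.5 0 0 0 0 0 -1; 1.5 0 0 0 0 0 -1' | grep -E 'eef|force'
python3 -m jog '0.7 0 0 0 0 0 -1; 1.5 0 0 0 0 0 -1; 1.5 0 0 0 0 0 -1'| grep -E 'eef|force'; python3 -c "
from h import *
s=st()"
```

```text
eef_pos: [494.5, -36.8, 13.7]
force: [-1.7, -7.1, -0.3]
eef_pos: [494.4, -36.7, 13.7]
force: [-2.1, -9.7, 0.8]
t 24.60 base [ -0.  -89.5] z 13.7 rot [-179.9    0.2   83.1] F base [-0.9 -9.9 0.8] w -0.1
```

```bash
python3 -m jog '-4 0 0 0 0 0 -1; -15 0 0 0 0 0 -1; -35 0 0 0 0 0 -1; -60 0 0 0 0 0 -1; -90 0 -25 0 0 0 -1; -115 0 -70 0 0 0 -1; -130 0 -110 0 0 0 -1; -130 0 -120 0 0 0 -1'
python3 -m jog '-25 0 -15 0 0 0 -1; -60 0 -30 0 0 0 -1; -110 0 -30 0 0 0 -1; -160 0 -30 0 0 0 -1; -160 0 -30 0 0 0 -1; -160 0 -30 0 0 0 -1'
python3 -c "
from h import *
s=st();d=save('top','t16.png');im=d['image'][150:280,190:320,::-1]
cv2.imwrite('pics/t16c.png',cv2.resize(im,None,fx=6,fy=6,interpolation=cv2.INTER_CUBIC)[:600])
d=save('scene','s16.png')"
```

```text
clock: 25.6
eef_pos: [481.8, -164.5, 136.2]
tool_rot: [3.137, 0.001, 1.451]
force: [1.8, -0.8, 0.4]
width: 0.2
clock: 26.35
eef_pos: [461.6, -320.0, 162.9]
tool_rot: [-3.14, -0.002, 1.454]
force: [0.2, 0.5, -0.5]
width: -0.0
t 26.35 base [   3.9 -374.7] z 162.9 rot [-1.799e+02 -1.000e-01  8.330e+01] F base [0.2 0.5 -0.5] w -0.0
```

View pics/t16.png

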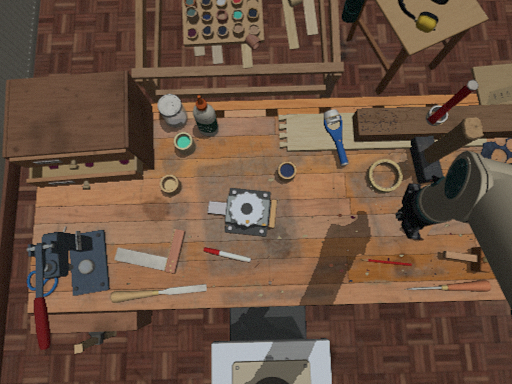

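View pics/t16c.png

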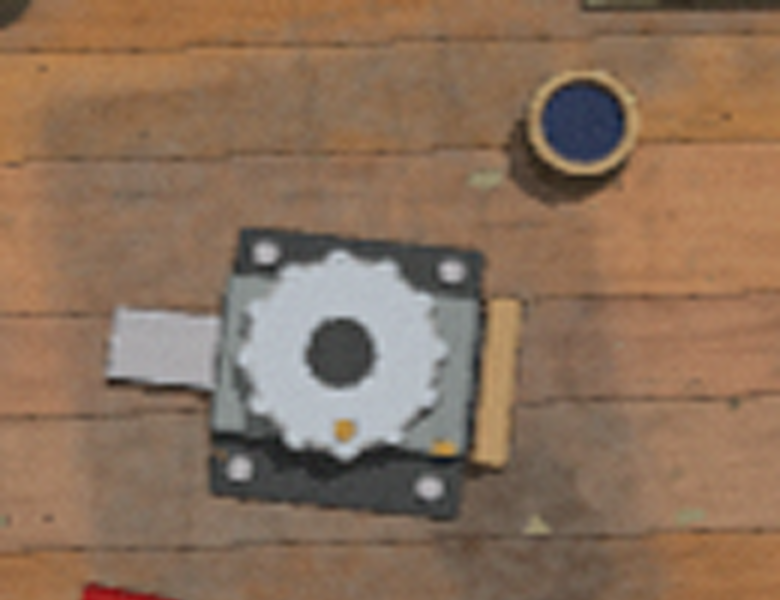

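View pics/s16.png

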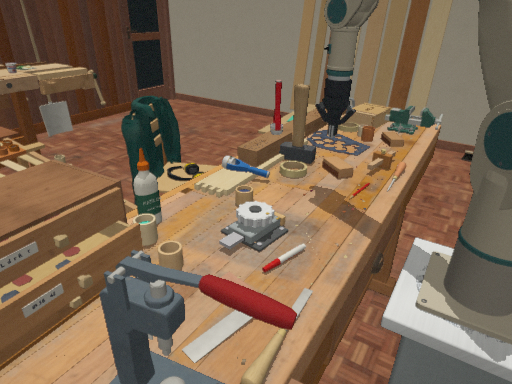

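```bash
python3 -c "
from h import *
d=ctrl.get_image('top')
P=lambda u,v,z: base(onz(d,u/6+190-.42,v/6+150-.42,z)).round(1)
print(P(522,299,29),P(505,467,29)); st()
print(ctrl.finish_job())"
```

```text
[ 39.6 -78.9] [-39.8 -78.2]
t 26.50 base [   4.3 -374.1] z 163.5 rot [-1.799e+02 -1.000e-01  8.340e+01] F base [0.7 -0.2 0.4] w 0.2
the job is handed in; nothing more can be done
None
```

The collar is loosened two turns counter-clockwise and the fence is fully home. I handed the job in at 26.5 s, with no verdict reported.

- **Collar:** I rolled the shut fingertip round the rim about twice. The index dot, followed from view to view, went past two full turns, to about 725–730° against the 720° asked. The rim force stayed near 10 N or below at every reading.
- **Fence:** I then pushed its outer face with the fingertip at about 3 N. It stopped moving while the force rose to about 10 N. In the last top view the outer face is about 78.5 mm from the collar's axis, against 79.5 mm expected when home, which is within the calibration.
- **Surroundings:** In the final pictures the cup, pen, try square and tape look where they were. The arm is clear, with no force on the tool beyond sensor noise.

Three things were not quite clean:
- **First pass:** It slipped for part of the first turn, on the far side of the collar from the robot, until I pressed further in.
- **Joint 6:** It read 0.23, its lower limit, once near the end of the second turn.
- **Pencil:** I did not check it closely in the last pictures.

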